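# Crank open the pastry case and stow the crank

### The job

Open the pastry case: fit the loose crank on the case's square brass shaft and wind it clockwise, as the yellow arrow shows, round and round until the lid is fully open (about three turns). Then lift the crank off and press its arm down between the yellow spring jaws of the wooden crank holder until it snaps fully home there. Leave the jar, mug, timer and tape roll where they stand.

Things in the scene. Friction and masses are not known exactly. Their poses are not given: they have to be found in the camera images.
- crank: the loose steel crank, 0.2 kg, most of it in the hub, on the counter, knob up. Hub 34 x 34 x 32 mm at one end, a round stub (20 mm wide, 32 mm high) under the knob at the other, a 14 mm round bar (the arm) between them near the top. Hub axis to knob axis 76 mm. Origin: under the middle of the arm, level with the underside of hub and stub. x from hub to knob, z up
- crank_knob (a point): middle of the grip of the crank's red knob, an upright round grip 26 mm wide, 47 to 97 mm above the crank's underside (this point: 70 mm), above a 12 mm neck. It swivels endlessly on the crank with a light drag (0.04 N m): a gripper holding it can go round in a circle without turning, yet the crank keeps its direction when carried. Axes are the crank's, not the knob's
- crank_socket (a point): centre of the mouth of the crank's square socket, in the underside of its hub. The socket is 17.8 mm square, 24 mm deep with a 3 mm chamfer, its flats parallel to the crank's x and y axes. Axes as the crank's; the knob axis is 76 mm along +x
- crank_arm (a point): middle of the crank's arm, on the bar's axis, 25 mm above the crank's underside, half-way (38 mm) between hub axis and knob axis. The bar is bare for 20 mm either side along x. Axes as the crank's
- shaft_top (a point): centre of the top of the upright greased brass shaft, 16 mm square (the last 3 mm 12 mm square), rising 23 mm from a round collar on the grey gear housing (72 x 84 mm, 78 mm high) in front of the case. Fitted, the hub's underside rests on that collar, 23 mm below this point. Nothing on case or housing but the shaft is higher than 90 mm. x and y: square to the shaft's flats, turning with it; z up
- drive_shaft (a joint): angle of the square shaft in rad, growing clockwise seen from above; starts between 0 and 1 and stops hard at 18.85 (three turns from 0). It drives the lid by a rack, 6.9 mm per rad; its friction is 0.3 N m (about 4 N at the knob) and it stays where it is left
- lid (a joint): travel in m of the clear sliding lid in its blue frame (126 x 128 mm) over the case (wooden, 140 x 260 mm, 70 mm high, behind the housing): 0 shut, 0.13 fully open. It is geared to the shaft and cannot practically be pushed
- clip (a point): where the arm's middle lies when snapped home on the wooden crank holder (136 x 60 x 8 mm, fixed), 33 mm above the counter. Two yellow sprung jaws, 26 mm long along x, flank the x axis; their lips, 42 mm up, leave a 9 mm gap, bend apart as the bar is pressed down with about 5 to 20 N and close over it; hub and stub then rest on the plate. Bar along x, knob at either end; z up
- jam: jar with a yellow lid, 62 mm wide, 85 mm high, bystander; origin at its underside
- espresso: white mug, 95 mm high, bystander; origin at its underside
- bake_timer: round cream kitchen timer, 69 mm wide, 48 mm high, bystander; origin at its underside
- tape: roll of tan tape, 94 mm wide, 25 mm high, bystander; origin at its underside
There are look-alikes about, which are no part of the job. Leave any purple or turquoise look-alike of the crank alone.

How it is judged (in metres and radians):
On the way, in this order (a step that is already met when the one before it is completed fails the run):
1. the crank sits on the square shaft, the lid not yet half open (horizontal distance between crank_socket and shaft_top below 0.006 m and z of shaft_top in the frame of crank_socket above 0.016 m and angle between crank_socket's own z axis and vertical below 0.15 rad and value of joint lid below 0.06 m), for 0.1 s.
2. the lid is half open, the crank on the shaft (horizontal distance between crank_socket and shaft_top below 0.006 m and z of shaft_top in the frame of crank_socket above 0.016 m and angle between crank_socket's own z axis and vertical below 0.15 rad and value of joint lid above 0.065 m), for 0.1 s.
3. the lid is fully open, the crank still on the shaft (horizontal distance between crank_socket and shaft_top below 0.006 m and z of shaft_top in the frame of crank_socket above 0.016 m and angle between crank_socket's own z axis and vertical below 0.15 rad and value of joint lid above 0.122 m), for 0.1 s.
At the end, for the whole second after the job is handed in: The lid is open at least 120 of 130 mm; the crank is at rest, upright in the holder's jaws: middle of its arm within 10 mm of the clip point horizontally and no more than 4 mm above it, arm along the holder within 0.25 rad, tilted less than 0.1 rad (value of joint lid above 0.12 m and horizontal distance between crank_arm and clip below 0.01 m and z of crank_arm in the frame of clip below 0.004 m and angle between the x axis of crank_arm and the x axis of clip, either way round below 0.25 rad and angle between crank_arm's own z axis and vertical below 0.1 rad and linear speed of crank below 0.02 m/s); the robot touches nothing.
It fails at once if the jar is pushed more than 30 mm or tipped (distance of jam from where it was at the start of the episode above 0.03 m or angle between jam's own z axis and vertical above 0.5 rad).
It fails at once if the mug is pushed more than 30 mm or tipped (distance of espresso from where it was at the start of the episode above 0.03 m or angle between espresso's own z axis and vertical above 0.5 rad).
It fails at once if the timer is pushed more than 30 mm or tipped (distance of bake_timer from where it was at the start of the episode above 0.03 m or angle between bake_timer's own z axis and vertical above 0.5 rad).
It fails at once if the tape roll is pushed more than 30 mm or tipped (distance of tape from where it was at the start of the episode above 0.03 m or angle between tape's own z axis and vertical above 0.5 rad).
It also fails if it takes over 72 s, if anything falls off the work surface, if the arm or the gripper's body presses on something with over 40 N, if the wrist force passes 120 N, or if a joint passes its speed limit or range.

### The arm

A 6-joint arm with a two-finger parallel gripper is mounted at the origin on a cart in front of the work surface, level with it; the furniture and walls round the work are solid. World frame = base frame: x ahead of the robot, y to its left, z up, the work surface at z = 0. Lengths are in m, angles in degrees, forces in N, time in s.
With the tool pointing down it reaches from about 0.4 to 0.825 m from the base axis. Payload 7 kg.
Tool frame: the origin (TCP) lies on the front face of the gripper's body, between the roots of the fingers; the fingertips stand 66 mm ahead of it and the grasp point (between the pads) lies 47 mm ahead of it (nose_length is the distance from the TCP to the fingertips, in m); y points along the fingers, z is the direction in which the jaws open and shut, and the axes are right-handed (so a half turn about y gives the same grasp; the last joint's range is limited). The gripper opens to 88 mm and grips with 3 to 60 N. Pads are 19 mm wide; open, the fingers measure 130 mm over their backs; the gripper's body (78 mm by 193 mm) begins 47 mm behind the grasp point.
Start: joints at [-58.608, 20.546, 0.682, 0, -70.136, -16.507], TCP at [0.173, -0.652, 0.292] pointing down, gripper open.
Joint ranges: [-176.03, 176.03], [-82.01, 121.73], [-58.28, 71.71], [-173.87, 95.51], [-174.79, -0.11], [-173.66, 173.66]. Speed limits (degrees/s): [136.94, 136.94, 172.46, 180, 180, 180].

### API

Orientations are given as [roll, pitch, yaw] about the fixed x, y, z axes, in that order (R = Rz(yaw) Ry(pitch) Rx(roll)).
In Python, from plant import get_state, capture, close_job, nose_length gives the robot as it stands.
- The arm moves only by the tool apply_moves, never from a script. Its argument "rows" is a list of rows, each a list of 2 entries, a list of its own where there are three numbers: the shift along the tool's x, y, z in m, then the turn about the tool's y in degrees. In form: [[[tx, ty, tz], yaw], ...]. A call has 1 to 20 rows; each row is the pose to reach, as a shift and turn from the pose commanded when the call began, along the tool's axes at that moment; what a row does not reach only later rows make up. A row lasts 1/8 s, in which the tool goes at most 62.5 mm and 10.7 degrees, less where a joint would pass 70% of its speed; a pose out of reach is approached as far as the arm can. A call with a gripper value outside its range is refused whole. "gripper" is the opening, from 0 (shut) to 1 (fully open), set as the call begins (left out, the last holds). The fingers move at their own pace and stop on an object; "grip_force" is the grip in N (left out, the last holds). Time passes only in rows, so rows that repeat a pose let the fingers close. It gives the time, the measured TCP pose, the force and the opening at its end, in the units of the state.
- get_state(): the state, without advancing time (a new reading comes with each control period).
- capture(name): name is "side" or "top" or "wrist"; returns a dict with "pixels" (384x512x3 uint8, blue, green, red), "z_map" (384x512 float32, m along the optical axis (not along the pixel's ray), 0 where there is no reading), "intrinsics" (3x3 intrinsics, pixels), "rvec" (rotation vector, rad) and "tvec" (3), from world to camera coordinates, as OpenCV has them; the wrist camera has in their place "mount" (4x4, takes a point from camera to tool coordinates, whose origin is the TCP and whose axes are the tool frame's). Camera axes: x right, y down, z forward; pixel columns grow to the right and rows downward; lengths in m; the calibration is good to about 2 mm. The wrist camera is an equidistant fisheye: a pixel r from the principal point sees the ray r / f radians off the axis. A picture is of the moment at which its call begins: read the wrist's pose just before it.
- close_job(): hands the job in, once; it reports no verdict.
The state is a dict: "time_s": time; "joints": joint angles; "qd": joint speeds; "joint_torque": joint torques, N m; "tcp_pos": TCP position; "eef_rot": TCP orientation; "contact_force": force on the tool from outside, world axes, zero at the start; "moment": the same for the moment, N m; "gripper_width": finger opening in m.
Only numpy, scipy, OpenCV 4.12 (cv2) and the standard library are available. Lean on these libraries where they do the work, as an engineer would, in place of code of your own. Each camera call takes 0.05 s, during which the arm holds its last target.

## Working session

There is one attempt and no reset: what is moved stays moved. The work goes in short steps, Python scripts to look and compute and a tool call to move; the robot and the scene stay as the last step left them, time stands still between calls to the robot, and variables do not carry over. Pictures are saved under pics/ and viewed, and the job is handed in when it is done.

Besides the shell and the picture viewer there is one more tool, called after "Emit:" as a command line: name --argument value ..., lists and objects as JSON in quotes. apply_moves: Moves the arm, as the interface text tells. Its arguments: {"type":"object","properties":{"rows":{"type":"array"},"gripper":{"type":"number"},"grip_force":{"type":"number"}},"required":["rows"]}

```bash
mkdir -p pics; ls; cat > h.py <<'E'
import numpy as np, cv2
from plant import *
from scipy.spatial.transform import Rotation as R
def unproj(c,u,v,z=None):
    K=c['intrinsics'];Rm=cv2.Rodrigues(np.array(c['rvec'],float))[0];t=np.array(c['tvec']).reshape(3)
    d=np.linalg.inv(K)@np.array([u,v,1.0]); o=-Rm.T@t; w=Rm.T@d
    if z is None: # z_map
        return o+w*c['z_map'][int(round(v)),int(round(u))]
    return o+w*(z-o[2])/w[2]
def cloud(c):
    K=c['intrinsics'];Rm=cv2.Rodrigues(np.array(c['rvec'],float))[0];t=np.array(c['tvec']).reshape(3)
    v,u=np.mgrid[0:384,0:512];z=c['z_map']
    p=np.stack([(u-K[0,2])/K[0,0]*z,(v-K[1,2])/K[1,1]*z,z],-1)-t
    return p@Rm
E
python3 - <<'E'
from h import *
s=get_state();print(s)
import pickle
for n in ['top','side','wrist']:
    c=capture(n);cv2.imwrite(f'pics/{n}0.png',c['pixels']);pickle.dump(c,open(f'{n}0.pkl','wb'))
    print(n,{k:v for k,v in c.items() if k not in('pixels','z_map')})
E
```

```text
pics
{'time_s': 0.0, 'joints': array([-5.86078620e+01,  2.05915077e+01,  6.32270254e-01, -2.01694777e-02,
       -7.01341884e+01, -1.65063534e+01]), 'qd': array([ 0.00497181, -0.04660283, -0.01399866, -0.13691135,  0.05844765,
        0.03203688]), 'joint_torque': array([ 1.04900992e-03, -5.82720709e+01,  2.93060321e+01,  6.99753106e+00,
        6.84678686e-03, -1.65378224e-04]), 'tcp_pos': array([ 0.17328004, -0.65198144,  0.29121019]), 'eef_rot': array([-8.99050370e+01,  8.36788025e-03,  1.48789221e+01]), 'contact_force': array([ 0.34823235, -0.47348528,  0.21200651]), 'moment': array([-0.04247824,  0.01846477, -0.04920994]), 'gripper_width': 0.08744631087447619}
top {'intrinsics': array([[354.8163194 ,   0.        , 254.82825377],
       [  0.        , 354.8163194 , 198.05162078],
       [  0.        ,   0.        ,   1.        ]]), 'rvec': array([ 2.15267935, -2.18900391,  0.09872011]), 'tvec': array([-0.19181891,  0.55602697,  1.34707921])}
side {'intrinsics': array([[430.00492312,   0.        , 254.24831848],
       [  0.        , 430.00492312, 189.42562832],
       [  0.        ,   0.        ,   1.        ]]), 'rvec': array([ 2.25385168,  0.07056251, -0.03072917]), 'tvec': array([-0.56126231, -0.08143192,  1.79296256])}
wrist {'intrinsics': array([[297.31863964,   0.        , 254.97060101],
       [  0.        , 297.31863964, 192.99523104],
       [  0.        ,   0.        ,   1.        ]]), 'mount': array([[-2.12322446e-04,  9.68415185e-01,  2.49343107e-01,
        -6.61624935e-02],
       [-8.87636881e-04, -2.49343197e-01,  9.68414778e-01,
        -9.34528439e-02],
       [ 9.99999584e-01, -1.57099427e-05,  9.12542191e-04,
        -4.97370240e-04],
       [ 0.00000000e+00,  0.00000000e+00,  0.00000000e+00,
         1.00000000e+00]])}
```

View pics/top0.png

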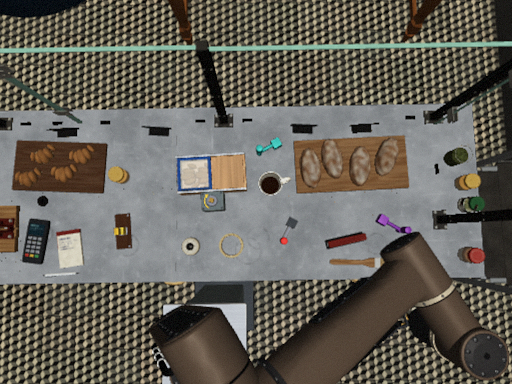

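View pics/side0.png

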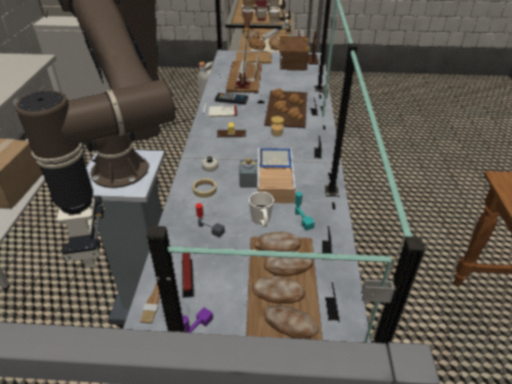

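View pics/wrist0.png

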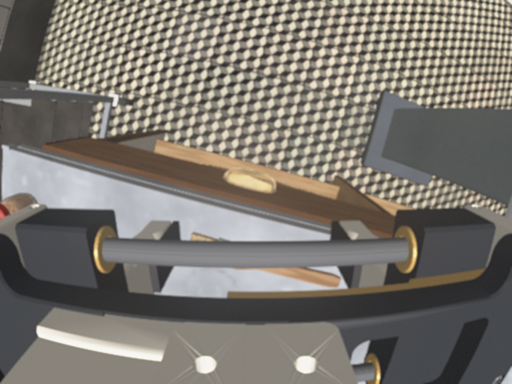

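```bash
python3 - <<'E'
from h import *
import pickle
c=pickle.load(open('top0.pkl','rb'));p=cloud(c)
for n,(u,v) in dict(hub=(292,222),knob=(284,240),shaft=(212,200),clip=(122,231),jar=(118,174),mug=(270,183),tape=(231,245),timer=(191,246)).items(): print(n,p[v,u].round(3))
im=c['pixels']
def crop(x0,y0,w,h,k): return cv2.resize(im[y0:y0+h,x0:x0+w],None,fx=k,fy=k,interpolation=cv2.INTER_CUBIC)
cv2.imwrite('pics/c1.png',crop(170,145,140,110,5))
cv2.imwrite('pics/c2.png',crop(100,205,50,50,10))
E
```

```text
hub [ 0.458 -0.342  0.029]
knob [ 0.391 -0.304  0.101]
shaft [ 0.54  -0.046  0.11 ]
clip [0.434 0.302 0.051]
jar [0.646 0.308 0.085]
mug [ 0.609 -0.261  0.037]
tape [ 0.373 -0.105 -0.   ]
timer [0.373 0.042 0.046]
```

View pics/c1.png

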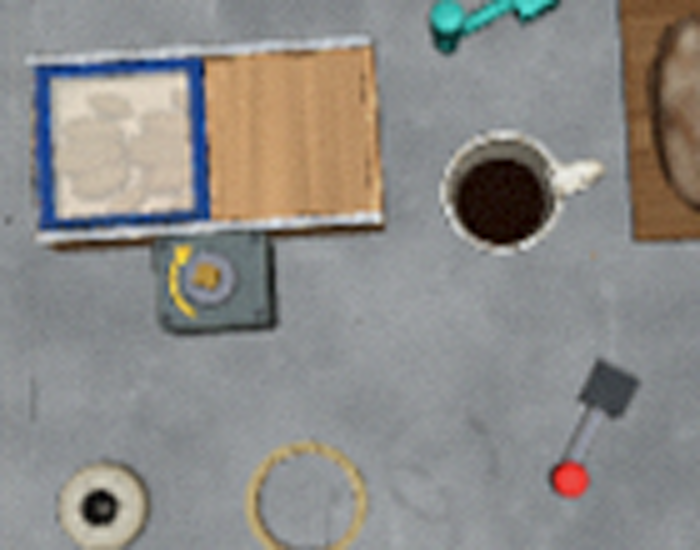

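View pics/c2.png

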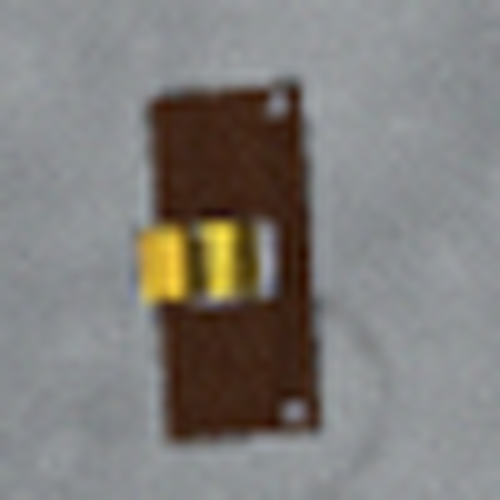

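```bash
cat >> h.py <<'E'
def rect(c,m,z):
    cs=cv2.findContours(m.astype(np.uint8),cv2.RETR_EXTERNAL,cv2.CHAIN_APPROX_NONE)[0]
    k=max(cs,key=cv2.contourArea)[:,0]
    w=np.array([unproj(c,u,v,z)[:2] for u,v in k])
    return cv2.minAreaRect((w*1000).astype(np.float32))
E
python3 - <<'E'
from h import *
import pickle
c=pickle.load(open('top0.pkl','rb'));p=cloud(c);im=c['pixels'].astype(int);b,g,r=im[...,0],im[...,1],im[...,2]
def box(x0,y0,x1,y1):
    m=np.zeros(b.shape,bool);m[y0:y1,x0:x1]=1;return m
m=box(275,230,295,250)&(r>150)&(g<90); print('knob',m.sum(),rect(c,m,.097), p[m&(p[...,2]>.08)].mean(0))
m=box(280,210,305,235)&(im.max(-1)<95); print('hub',m.sum(),rect(c,m,.032), p[m][:,2].mean())
m=box(205,190,220,208)&(r-b>60)&(r<220)&(g-b>20)
print(im[198:204,207:219].tolist()[2])
m2=box(195,185,230,215)&(p[...,2]>.1)&(p[...,2]<.13);print('shaft',m2.sum(),p[m2].mean(0),np.median(p[m2],0),p[m2].round(3).tolist())
# holder
m=box(105,205,140,255)&(p[...,2]>.004)&(p[...,2]<.014);print('plate',rect(c,m,.008))
m=box(105,205,140,255)&(r>120)&(g>100)&(b<90);print('jaws',rect(c,m,.045));print(p[m].round(3)[::4].tolist())
E
```

```text
knob 37 ((391.4124450683594, -304.5420227050781), (21.80023956298828, 21.612319946289062), 89.06270599365234) [ 0.38937363 -0.30294149  0.09750799]
hub 83 ((455.5108947753906, -338.695068359375), (34.0885124206543, 34.38475036621094), 62.06808090209961) 0.030858948727120875
[[146, 133, 128], [129, 143, 153], [80, 143, 170], [65, 140, 176], [66, 142, 176], [67, 144, 178], [38, 91, 115], [127, 118, 121], [158, 146, 141], [138, 127, 126], [101, 99, 96], [110, 109, 99]]
shaft 23 [ 0.5404546  -0.04060474  0.1107041 ] [ 0.54025418 -0.04087284  0.11056787] [[0.552, -0.041, 0.1], [0.548, -0.035, 0.111], [0.548, -0.039, 0.111], [0.548, -0.042, 0.111], [0.544, -0.035, 0.114], [0.543, -0.039, 0.116], [0.544, -0.043, 0.114], [0.544, -0.046, 0.11], [0.544, -0.049, 0.11], [0.54, -0.035, 0.112], [0.54, -0.039, 0.113], [0.54, -0.042, 0.111], [0.54, -0.046, 0.11], [0.54, -0.049, 0.109], [0.537, -0.031, 0.11], [0.536, -0.035, 0.115], [0.537, -0.038, 0.109], [0.536, -0.043, 0.116], [0.537, -0.045, 0.108], [0.534, -0.034, 0.104], [0.533, -0.039, 0.113], [0.533, -0.042, 0.109], [0.533, -0.046, 0.111]]
plate ((430.69683837890625, 316.1466979980469), (141.7320098876953, 74.13602447509766), 0.9344173669815063)
jaws ((434.6092834472656, 326.8947448730469), (30.205509185791016, 15.182537078857422), 1.2101950645446777)
[[0.45, 0.347, 0.004], [0.447, 0.354, -0.003], [0.445, 0.31, 0.049], [0.442, 0.333, 0.048], [0.442, 0.325, 0.03], [0.442, 0.304, 0.035], [0.438, 0.322, 0.049], [0.438, 0.302, 0.051], [0.434, 0.326, 0.047], [0.434, 0.306, 0.049], [0.431, 0.329, 0.05], [0.43, 0.307, 0.048], [0.427, 0.327, 0.055], [0.427, 0.306, 0.049], [0.423, 0.326, 0.048], [0.419, 0.35, -0.004]]
```

Emit:
apply_moves --rows '[[[0.03,0,0.028],-5],[[0.06,0,0.056],-10],[[0.09,0,0.084],-15],[[0.12,0,0.112],-20],[[0.15,0,0.14],-25],[[0.18,0.0,0.168],-30],[[0.21,0.01,0.197],-35],[[0.24,0.02,0.225],-40],[[0.27,0.02,0.253],-44],[[0.299,0.02,0.281],-47],[[0.299,0.02,0.281],-47],[[0.299,0.02,0.281],-47],[[0.299,0.02,0.281],-47]]' --gripper 1

```text
time_s: 1.78
tcp_pos: [0.3897, -0.3045, 0.2721]
eef_rot: [-90.0, 0.0, 61.8]
contact_force: [1.0, 0.5, 0.4]
gripper_width: 0.0876
```

```bash
cat >> h.py <<'E'
def wray(c,s,u,v):
    K=c['intrinsics'];x,y=u-K[0,2],v-K[1,2];r=np.hypot(x,y);th=r/K[0,0]
    d=np.array([np.sin(th)*x/max(r,1e-9),np.sin(th)*y/max(r,1e-9),np.cos(th)])
    M=c['mount'];Rt=R.from_euler('xyz',s['eef_rot'],degrees=True).as_matrix()
    return Rt@M[:3,3]+s['tcp_pos'],Rt@M[:3,:3]@d
def wpt(c,s,u,v,z):
    o,d=wray(c,s,u,v);return o+d*(z-o[2])/d[2]
def wrect(c,s,m,z):
    cs=cv2.findContours(m.astype(np.uint8),cv2.RETR_EXTERNAL,cv2.CHAIN_APPROX_NONE)[0]
    k=max(cs,key=cv2.contourArea)[:,0]
    return cv2.minAreaRect(np.array([wpt(c,s,u,v,z)[:2]*1000 for u,v in k],np.float32))
def tool(d,yaw): # world shift -> tool shift
    y=np.radians(yaw);return np.array([d[0]*np.cos(y)+d[1]*np.sin(y),-d[2],-d[0]*np.sin(y)+d[1]*np.cos(y)]).round(4)
E
python3 - <<'E'
from h import *
import pickle
s=get_state();c=capture('wrist');cv2.imwrite('pics/w1.png',c['pixels']);pickle.dump((s,c),open('w1.pkl','wb'))
print(s['tcp_pos'],s['eef_rot'],s['joints'],s['time_s'])
E
```

```text
[ 0.38971387 -0.30451163  0.27205918] [-8.99864845e+01  2.98797141e-03  6.18134739e+01] [-1.51850059e+01  4.27174687e+00 -2.32507561e+01 -1.45775741e-04
 -6.24913382e+01 -1.30014533e+01] 1.775
```

View pics/w1.png

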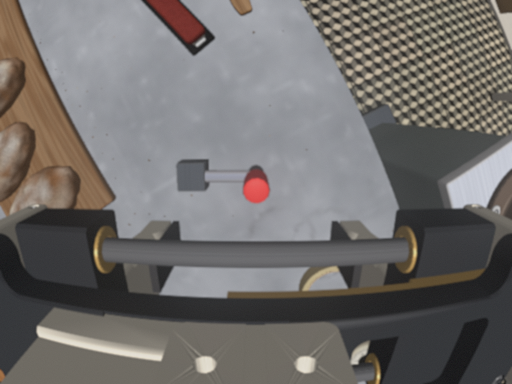

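```bash
python3 - <<'E'
from h import *
import pickle
s,c=pickle.load(open('w1.pkl','rb'));im=c['pixels'].astype(int);b,g,r=im[...,0],im[...,1],im[...,2]
m=np.zeros(b.shape,bool);m[160:210,235:280]=1;m&=(r>120)&(g<100)&(b<100)
v,u=np.nonzero(m);print(u.mean(),v.mean(),u.min(),u.max(),v.min(),v.max())
print(wrect(c,s,m,.097),wrect(c,s,m,.07), wpt(c,s,u.mean(),v.min()+12,.097))
m=np.zeros(b.shape,bool);m[150:200,170:215]=1;m&=(im.max(-1)<95)
print(wrect(c,s,m,.032))
cv2.imwrite('pics/w1c.png',cv2.resize(im[140:220,160:300].astype(np.uint8),None,fx=5,fy=5))
E
```

```text
255.90512333965845 189.1593927893738 244 268 177 202
((389.0633850097656, -304.8946838378906), (23.95538330078125, 22.405439376831055), 61.82583236694336) ((392.1051330566406, -298.9945983886719), (26.364192962646484, 24.65834617614746), 61.82579803466797) [ 0.38885744 -0.30546695  0.097     ]
((446.5313720703125, -350.76922607421875), (11.62733268737793, 33.182857513427734), 60.9588737487793)
```

View pics/w1c.png

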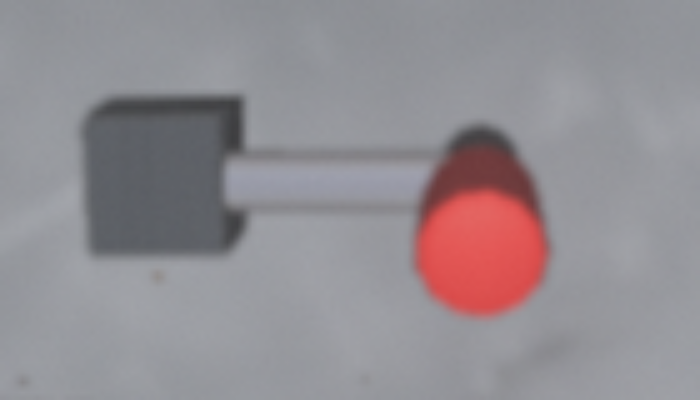

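```bash
python3 - <<'E'
from h import *
import pickle
s,c=pickle.load(open('w1.pkl','rb'))
k=wpt(c,s,256,190.2,.097);h=wpt(c,s,190.6,176,.032);print(k,h,np.hypot(*(k-h)[:2]),np.degrees(np.arctan2(*(k-h)[1::-1])))
for q in [(177,162),(204,162),(204,190),(177.4,190)]: print(wpt(c,s,*q,.032).round(4))
print(tool(k*[1,1,0]+[0,0,.117]-s['tcp_pos'],s['eef_rot'][2]))
E
```

```text
[ 0.38932145 -0.30441183  0.097     ] [ 0.45557195 -0.34095297  0.032     ] 0.07565966092637649 151.12062255852234
[ 0.4614 -0.363   0.032 ]
[ 0.4334 -0.3475  0.032 ]
[ 0.4501 -0.319   0.032 ]
[ 0.4784 -0.3342  0.032 ]
[-1.000e-04  1.551e-01  4.000e-04]
```

Emit:
apply_moves --rows '[[[0,0.04,0],0],[[0,0.08,0],0],[[0,0.12,0],0],[[0,0.14,0],0],[[0,0.154,0],0],[[0,0.154,0],0]]'

```text
time_s: 2.58
tcp_pos: [0.3896, -0.3042, 0.1175]
eef_rot: [-89.9, 0.0, 61.8]
contact_force: [-0.4, 0.1, 1.0]
gripper_width: 0.0873
```

Emit:
apply_moves --rows '[[[0,0,0],0],[[0,0,0],0],[[0,0,0],0],[[0,0,0],0],[[0,0,0],0],[[0,0,0],0],[[0,0,0],0],[[0,0,0],0]]' --gripper 0 --grip_force 60

```text
time_s: 3.58
tcp_pos: [0.3899, -0.3039, 0.1181]
eef_rot: [-90.0, 0.0, 61.9]
contact_force: [-1.2, 1.1, 2.1]
gripper_width: 0.0252
```

Emit:
apply_moves --rows '[[[0,-0.01,0],0],[[0,-0.03,0],0],[[0,-0.06,0],0],[[0,-0.1,0],0],[[0,-0.14,0],0],[[0,-0.15,0],0],[[0,-0.15,0],0]]'

```text
time_s: 4.45
tcp_pos: [0.39, -0.3038, 0.2684]
eef_rot: [-90.0, -0.0, 61.9]
contact_force: [-0.8, 0.9, -3.3]
gripper_width: 0.0252
```

```bash
python3 - <<'E'
from h import *
import pickle
s=get_state();c=capture('wrist');cv2.imwrite('pics/w2.png',c['pixels']);pickle.dump((s,c),open('w2.pkl','wb'))
print(s['tcp_pos'],s['eef_rot'],s['time_s'],s['gripper_width'],s['contact_force'])
E
```

```text
[ 0.39001989 -0.30378675  0.26843183] [-9.00496543e+01 -3.64623821e-02  6.18694775e+01] 4.45 0.025202995014589512 [-0.7727837   0.93324923 -3.2857617 ]
```

View pics/w2.png

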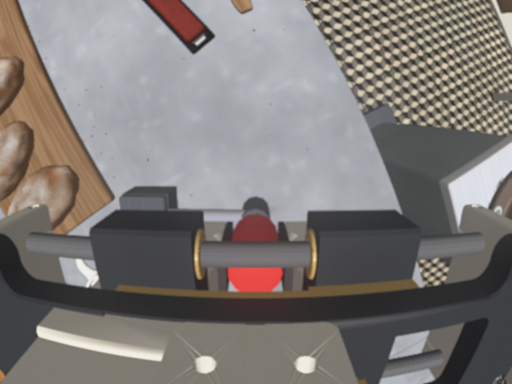

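Emit:
apply_moves --rows '[[[0.03,-0.01,0],0],[[0.07,-0.022,-0.002],0],[[0.12,-0.022,-0.003],0],[[0.17,-0.022,-0.004],0],[[0.22,-0.022,-0.005],0],[[0.27,-0.022,-0.006],0],[[0.32,-0.022,-0.007],0],[[0.35,-0.022,-0.008],0],[[0.373,-0.022,-0.008],0],[[0.373,-0.022,-0.008],0],[[0.373,-0.022,-0.008],0]]'

```text
time_s: 5.88
tcp_pos: [0.5725, 0.0208, 0.2894]
eef_rot: [-89.9, 0.1, 61.9]
contact_force: [0.2, 0.1, -3.0]
gripper_width: 0.0252
```

```bash
python3 - <<'E'
from h import *
import pickle
s=get_state();c=capture('wrist');cv2.imwrite('pics/w3.png',c['pixels']);pickle.dump((s,c),open('w3.pkl','wb'))
print(s['tcp_pos'],s['eef_rot'],s['time_s'],s['gripper_width'],s['contact_force'])
im=c['pixels'];cv2.imwrite('pics/w3c.png',cv2.resize(im[120:220,200:320],None,fx=6,fy=6,interpolation=cv2.INTER_CUBIC))
E
```

```text
[0.5724884  0.02082383 0.28941611] [-8.99349179e+01  6.34787716e-02  6.18671237e+01] 5.875 0.02519937324818878 [ 0.18168966  0.0919099  -3.04877793]
```

View pics/w3.png

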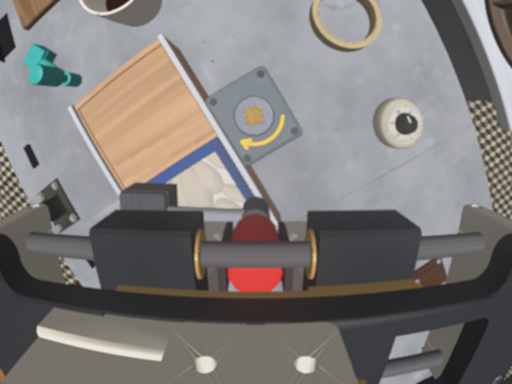

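View pics/w3c.png

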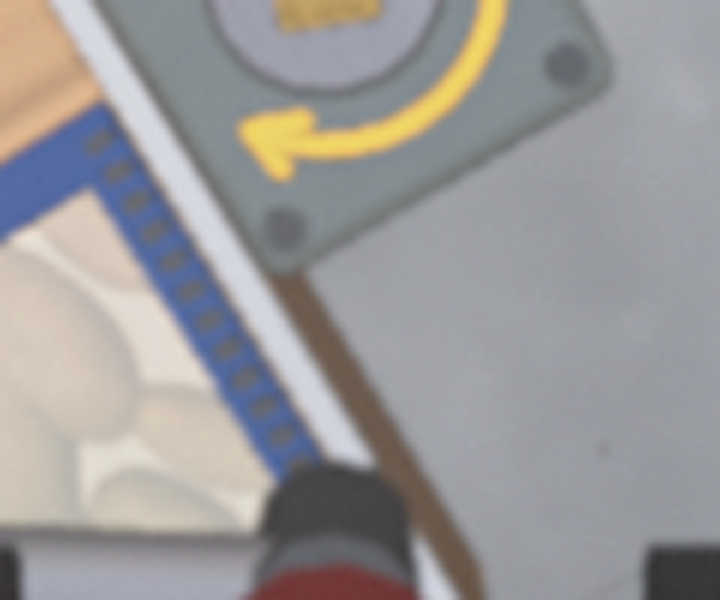

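```bash
python3 - <<'E'
from h import *
import pickle
s,c=pickle.load(open('w3.pkl','rb'))
im=c['pixels'];cv2.imwrite('pics/w3d.png',cv2.resize(im[90:140,225:285],None,fx=12,fy=12,interpolation=cv2.INTER_CUBIC))
b,g,r=[im[...,i].astype(int) for i in range(3)]
m=np.zeros(b.shape,bool);m[98:134,236:274]=1;m&=(r-b>30)
v,u=np.nonzero(m);print(m.sum(),u.mean(),v.mean());print(wrect(c,s,m,.110),wrect(c,s,m,.107))
# collar circle: grey-blue brighter
K=np.array([u.mean(),v.mean()]);print(wpt(c,s,*K,.108))
E
```

```text
300 253.49333333333334 115.24333333333334
((541.3641967773438, -41.23576736450195), (15.855463981628418, 15.703718185424805), 71.36491394042969) ((541.3597412109375, -41.26891326904297), (16.029783248901367, 15.876255989074707), 71.36445617675781)
[ 0.54134001 -0.04117296  0.108     ]
```

View pics/w3d.png

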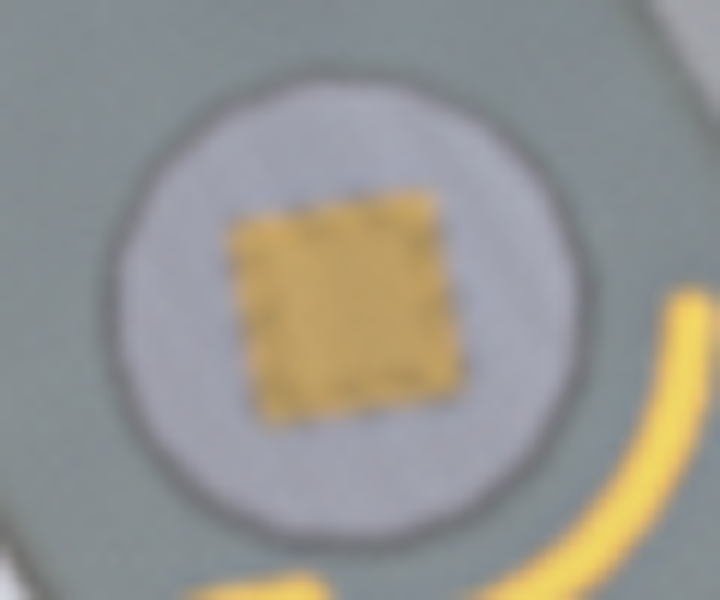

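Emit:
apply_moves --rows '[[[-0.02,0,0.018],-2],[[-0.04,0,0.036],-5],[[-0.06,0,0.055],-8],[[-0.075,0,0.067],-10],[[-0.082,0.01,0.0732],-10],[[-0.082,0.03,0.0732],-10],[[-0.082,0.045,0.0732],-10],[[-0.082,0.045,0.0732],-10],[[-0.082,0.045,0.0732],-10]]'

```text
time_s: 7.05
tcp_pos: [0.4703, -0.0165, 0.2454]
eef_rot: [-90.0, 0.0, 71.9]
contact_force: [-0.6, 0.1, -1.1]
gripper_width: 0.0258
```

```bash
python3 - <<'E'
from h import *
import pickle
s=get_state()
print(s['tcp_pos'],s['eef_rot'],s['time_s'],s['contact_force'])
o=[]
for n,(x,y,k) in dict(top=(180,170,(70,60)),side=(215,130,(70,60)),wrist=(100,130,(280,240))).items():
    c=capture(n);pickle.dump((s,c),open(f'{n}4.pkl','wb'));w,h=k
    o.append(cv2.resize(c['pixels'][y:y+h,x:x+w],(400,343),interpolation=cv2.INTER_CUBIC))
cv2.imwrite('pics/a4.png',np.hstack(o[:2]));cv2.imwrite('pics/w4.png',c['pixels'])
E
```

```text
[ 0.47030273 -0.0164835   0.24537225] [-9.00149157e+01  1.33783184e-02  7.18857418e+01] 7.05 [-0.58438222  0.05725389 -1.11847667]
```

View pics/a4.png

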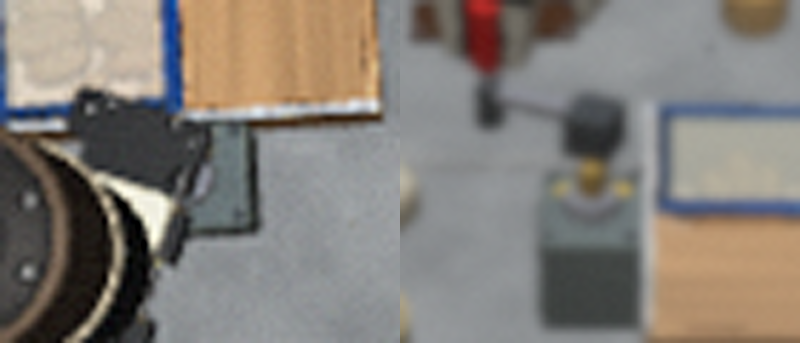

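View pics/w4.png

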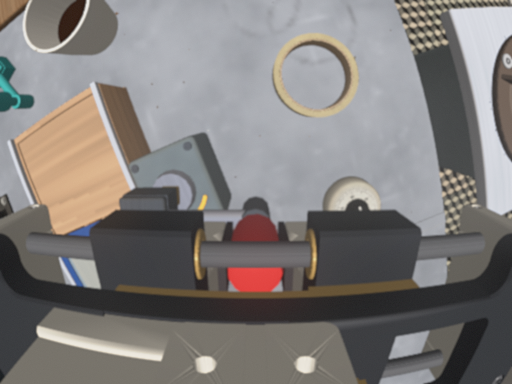

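Emit:
apply_moves --rows '[[[-0.001,0.004,0.001],0],[[-0.001,0.008,0.001],0],[[-0.001,0.013,0.001],0],[[-0.001,0.018,0.001],0],[[-0.001,0.022,0.001],0],[[-0.001,0.022,0.001],0]]'

```text
time_s: 7.95
tcp_pos: [0.4684, -0.0173, 0.2228]
eef_rot: [-90.0, 0.0, 71.9]
contact_force: [-0.3, 0.2, -1.4]
gripper_width: 0.0252
```

Emit:
apply_moves --rows '[[[0,0.004,0],0],[[0,0.009,0],0],[[0,0.014,0],0],[[0,0.017,0],0],[[0,0.0185,0],0],[[0,0.0185,0],0]]'

```text
time_s: 8.7
tcp_pos: [0.4678, -0.0171, 0.2065]
eef_rot: [-90.0, 0.0, 71.9]
contact_force: [-15.7, 4.8, 24.4]
gripper_width: 0.0253
```

```bash
python3 - <<'E'
from h import *
import pickle
s=get_state()
print(s['tcp_pos'],s['eef_rot'],s['time_s'],s['contact_force'],s['moment'],s['joints'])
c=capture('side');cv2.imwrite('pics/a5.png',cv2.resize(c['pixels'][130:190,215:285],(700,600),interpolation=cv2.INTER_CUBIC))
E
```

```text
[ 0.46778318 -0.01714994  0.20645611] [-8.99733901e+01  1.47943478e-02  7.19195895e+01] 8.7 [-15.72289598   4.77149593  24.40775723] [ 1.77672081  5.18623548 -0.04057542] [ 2.20848054e+01  5.41663047e+00 -3.15517303e+01 -7.32851542e-03
 -5.30615166e+01 -4.01608137e+01]
```

View pics/a5.png

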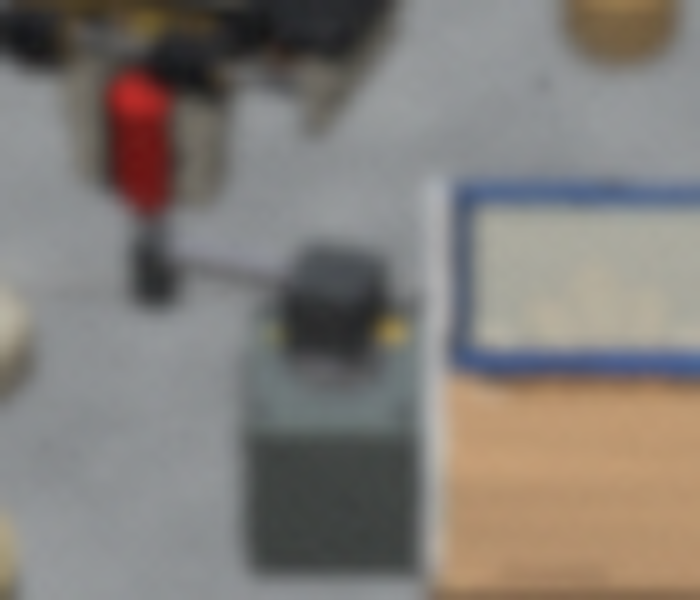

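Emit:
apply_moves --rows '[[[0,-0.0007,0.001],0],[[0,-0.0015,0.0015],0],[[0,-0.0015,0.0015],0]]'

```text
time_s: 9.12
tcp_pos: [0.4679, -0.0167, 0.2073]
eef_rot: [-90.1, -0.0, 71.9]
contact_force: [-2.4, 0.3, 6.9]
gripper_width: 0.0255
```

```bash
python3 -c "
import numpy as np
th=[5,15]+list(range(30,255,15))+[252,258,260]
print(len(th),[[[round(.076*np.sin(np.radians(t)),3),0,round(.076*(np.cos(np.radians(t))-1),3)],0] for t in th])"
```

```text
20 [[[np.float64(0.007), 0, np.float64(-0.0)], 0], [[np.float64(0.02), 0, np.float64(-0.003)], 0], [[np.float64(0.038), 0, np.float64(-0.01)], 0], [[np.float64(0.054), 0, np.float64(-0.022)], 0], [[np.float64(0.066), 0, np.float64(-0.038)], 0], [[np.float64(0.073), 0, np.float64(-0.056)], 0], [[np.float64(0.076), 0, np.float64(-0.076)], 0], [[np.float64(0.073), 0, np.float64(-0.096)], 0], [[np.float64(0.066), 0, np.float64(-0.114)], 0], [[np.float64(0.054), 0, np.float64(-0.13)], 0], [[np.float64(0.038), 0, np.float64(-0.142)], 0], [[np.float64(0.02), 0, np.float64(-0.149)], 0], [[np.float64(0.0), 0, np.float64(-0.152)], 0], [[np.float64(-0.02), 0, np.float64(-0.149)], 0], [[np.float64(-0.038), 0, np.float64(-0.142)], 0], [[np.float64(-0.054), 0, np.float64(-0.13)], 0], [[np.float64(-0.066), 0, np.float64(-0.114)], 0], [[np.float64(-0.072), 0, np.float64(-0.099)], 0], [[np.float64(-0.074), 0, np.float64(-0.092)], 0], [[np.float64(-0.075), 0, np.float64(-0.089)], 0]]
```

Try the first 90° to check forces.

Emit:
apply_moves --rows '[[[0.007,0,0],0],[[0.02,0,-0.003],0],[[0.038,0,-0.01],0],[[0.054,0,-0.022],0],[[0.066,0,-0.038],0],[[0.073,0,-0.056],0],[[0.076,0,-0.076],0],[[0.076,0,-0.076],0]]'

```text
time_s: 10.12
tcp_pos: [0.5649, 0.0322, 0.2072]
eef_rot: [-90.1, -0.0, 71.9]
contact_force: [-0.4, 0.9, 7.0]
gripper_width: 0.0253
```

```bash
python3 - <<'E'
from h import *
s=get_state()
print(s['tcp_pos'],s['eef_rot'],s['time_s'],s['contact_force'],s['moment'],s['joints'])
c=capture('side');a=cv2.resize(c['pixels'][130:210,215:300],(400,376),interpolation=cv2.INTER_CUBIC)
c=capture('wrist');cv2.imwrite('pics/a6.png',np.hstack([a,cv2.resize(c['pixels'],(400,376))]))
E
```

```text
[0.56493316 0.03216668 0.20724704] [-9.01278497e+01 -3.37178736e-02  7.19261524e+01] 10.125 [-0.40253913  0.91899702  7.03773123] [0.16379349 0.49817667 0.06373455] [ 23.10687618  14.34828591 -20.08551869   0.07139738 -55.44779077
 -41.22119414]
```

View pics/a6.png

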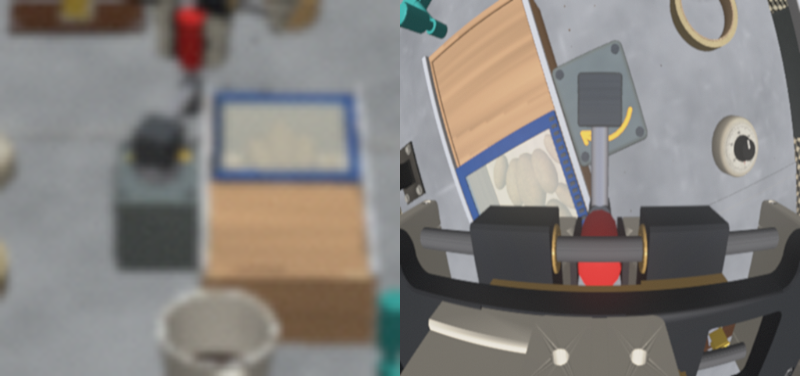

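Emit:
apply_moves --rows '[[[-0.0037,0,-0.0235],0],[[-0.0145,0,-0.0447],0],[[-0.0313,0,-0.0615],0],[[-0.0525,0,-0.0723],0],[[-0.076,0,-0.076],0],[[-0.0995,0,-0.0723],0],[[-0.1207,0,-0.0615],0],[[-0.1375,0,-0.0447],0],[[-0.1483,0,-0.0235],0],[[-0.152,0,0],0],[[-0.1483,0,0.0235],0],[[-0.1375,0,0.0447],0],[[-0.1207,0,0.0615],0],[[-0.0995,0,0.0723],0],[[-0.076,0,0.076],0],[[-0.0525,0,0.0723],0],[[-0.0313,0,0.0615],0],[[-0.0145,0,0.0447],0],[[-0.0037,0,0.0235],0],[[0,0,0],0]]'

```text
time_s: 12.72
tcp_pos: [0.5637, 0.0327, 0.2072]
eef_rot: [-90.0, -0.0, 72.0]
contact_force: [-4.8, 0.7, 8.2]
gripper_width: 0.0247
```

```bash
python3 - <<'E'
from h import *
s=get_state()
print(s['tcp_pos'],s['eef_rot'],s['time_s'],s['contact_force'],s['moment'],s['joints'])
c=capture('side');a=cv2.resize(c['pixels'][130:210,215:300],(400,376),interpolation=cv2.INTER_CUBIC)
c=capture('wrist');cv2.imwrite('pics/a7.png',np.hstack([a,cv2.resize(c['pixels'],(400,376))]))
E
```

```text
[0.56372531 0.03271437 0.20724629] [-9.00295979e+01 -2.75545530e-02  7.19669887e+01] 12.725 [-4.83406903  0.74402041  8.23919194] [-0.11959098  2.66950204 -0.05412442] [ 2.31770422e+01  1.42893005e+01 -2.01373014e+01 -1.49132782e-03
 -5.55329781e+01 -4.12092171e+01]
```

View pics/a7.png

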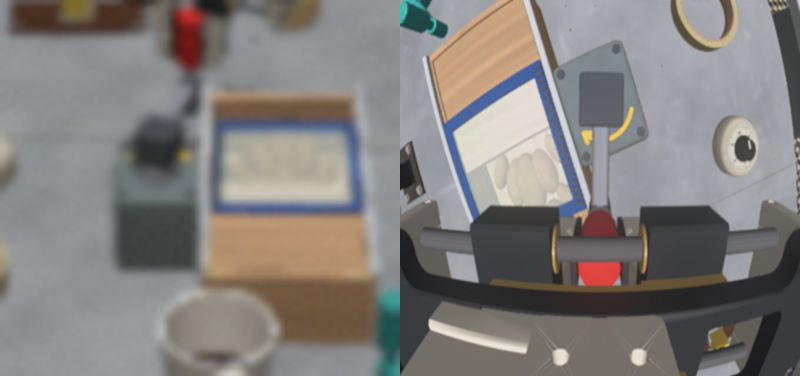

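Lid is opening and the crank is still seated. Second full turn.

Emit:
apply_moves --rows '[[[-0.0037,0,-0.0235],0],[[-0.0145,0,-0.0447],0],[[-0.0313,0,-0.0615],0],[[-0.0525,0,-0.0723],0],[[-0.076,0,-0.076],0],[[-0.0995,0,-0.0723],0],[[-0.1207,0,-0.0615],0],[[-0.1375,0,-0.0447],0],[[-0.1483,0,-0.0235],0],[[-0.152,0,0],0],[[-0.1483,0,0.0235],0],[[-0.1375,0,0.0447],0],[[-0.1207,0,0.0615],0],[[-0.0995,0,0.0723],0],[[-0.076,0,0.076],0],[[-0.0525,0,0.0723],0],[[-0.0313,0,0.0615],0],[[-0.0145,0,0.0447],0],[[-0.0037,0,0.0235],0],[[0,0,0],0]]'

```text
time_s: 15.32
tcp_pos: [0.5637, 0.0327, 0.2073]
eef_rot: [-90.0, -0.0, 72.0]
contact_force: [-5.9, 0.9, 8.4]
gripper_width: 0.0254
```

```bash
python3 - <<'E'
from h import *
s=get_state()
print(s['tcp_pos'],s['eef_rot'],s['time_s'],s['contact_force'],s['moment'],s['joints'])
c=capture('side');a=cv2.resize(c['pixels'][130:210,215:300],(400,376),interpolation=cv2.INTER_CUBIC)
c=capture('wrist');cv2.imwrite('pics/a8.png',np.hstack([a,cv2.resize(c['pixels'],(400,376))]))
E
```

```text
[0.56371543 0.03270629 0.20725828] [-9.00277012e+01 -2.74111628e-02  7.19693648e+01] 15.325 [-5.87437824  0.91983808  8.40615167] [-0.10682021  2.69195979 -0.09322318] [ 2.31759871e+01  1.42885771e+01 -2.01359344e+01 -2.87884645e-03
 -5.55365900e+01 -4.12050006e+01]
```

View pics/a8.png

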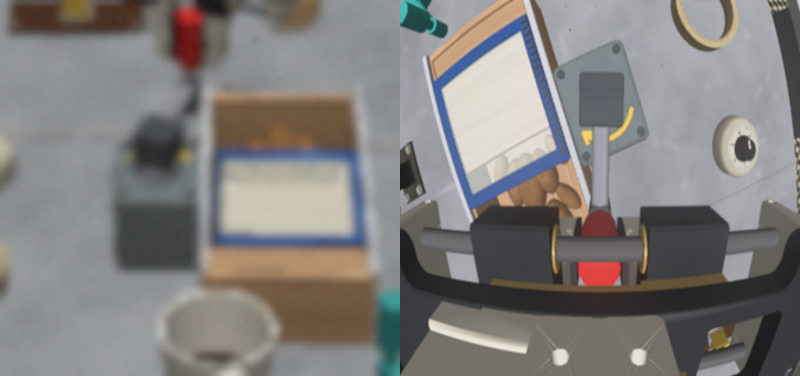

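Emit:
apply_moves --rows '[[[-0.0037,0,-0.0235],0],[[-0.0145,0,-0.0447],0],[[-0.0313,0,-0.0615],0],[[-0.0525,0,-0.0723],0],[[-0.076,0,-0.076],0],[[-0.0995,0,-0.0723],0],[[-0.1207,0,-0.0615],0],[[-0.1375,0,-0.0447],0],[[-0.1483,0,-0.0235],0],[[-0.152,0,0],0],[[-0.1507,0,0.0139],0],[[-0.1483,0,0.0235],0],[[-0.1483,0,0.0235],0]]'

```text
time_s: 17.05
tcp_pos: [0.4953, -0.1017, 0.2074]
eef_rot: [-90.1, -0.0, 72.0]
contact_force: [0.9, -3.4, 7.8]
gripper_width: 0.0249
```

Emit:
apply_moves --rows '[[[0.0022,0,0.0055],0],[[0.0046,0,0.011],0],[[0.0077,0,0.016],0],[[0.0108,0,0.0212],0],[[0.0145,0,0.026],0],[[0.0185,0,0.0303],0],[[0.0185,0,0.0303],0]]'

```text
time_s: 17.92
tcp_pos: [0.4727, -0.0748, 0.2073]
eef_rot: [-90.1, 0.0, 72.0]
contact_force: [0.5, -3.6, 8.5]
gripper_width: 0.0252
```

```bash
python3 - <<'E'
from h import *
s=get_state()
d=s['tcp_pos'][:2]-[.540,-.041];print(np.hypot(*d),np.degrees(np.arctan2(d[1],d[0])))
c=capture('side');a=cv2.resize(c['pixels'][130:210,215:300],(400,376),interpolation=cv2.INTER_CUBIC)
c=capture('wrist');cv2.imwrite('pics/a9.png',np.hstack([a,cv2.resize(c['pixels'],(400,376))]))
E
```

```text
0.0753419541098686 -153.3578277056956
```

View pics/a9.png

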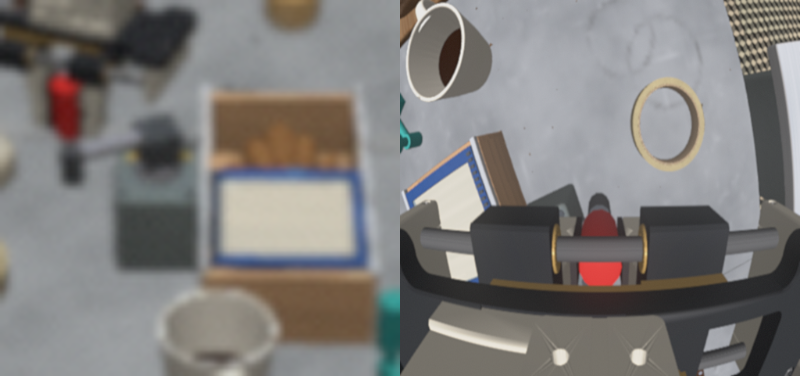

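Emit:
apply_moves --rows '[[[0.0044,0,0.0041],0],[[0.0091,0,0.0077],0],[[0.0141,0,0.011],0],[[0.0141,0,0.011],0]]'

```text
time_s: 18.52
tcp_pos: [0.4665, -0.058, 0.2072]
eef_rot: [-90.1, 0.0, 72.0]
contact_force: [0.1, -4.1, 8.1]
gripper_width: 0.0252
```

Emit:
apply_moves --rows '[[[0.0026,0,0.0015],0],[[0.0052,0,0.0029],0],[[0.0079,0,0.0042],0],[[0.0079,0,0.0042],0]]'

```text
time_s: 19.02
tcp_pos: [0.465, -0.0494, 0.2072]
eef_rot: [-90.1, 0.0, 72.0]
contact_force: [1.3, -4.5, 8.4]
gripper_width: 0.0251
```

Emit:
apply_moves --rows '[[[0.0027,0,0.0012],0],[[0.0055,0,0.0023],0],[[0.0084,0,0.0033],0],[[0.0084,0,0.0033],0]]'

```text
time_s: 19.52
tcp_pos: [0.4644, -0.0404, 0.2072]
eef_rot: [-90.1, 0.1, 72.0]
contact_force: [0.5, -4.2, 8.7]
gripper_width: 0.0253
```

Emit:
apply_moves --rows '[[[0.0038,0,0.0011],0],[[0.0077,0,0.002],0],[[0.0116,0,0.0028],0],[[0.0116,0,0.0028],0]]'

```text
time_s: 20.02
tcp_pos: [0.4653, -0.0287, 0.2071]
eef_rot: [-90.1, 0.1, 72.0]
contact_force: [1.0, -7.0, 8.8]
gripper_width: 0.0254
```

Emit:
apply_moves --rows '[[[0.0033,0,0.0005],0],[[0.0066,0,0.0007],0],[[0.0066,0,0.0007],0]]'

```text
time_s: 20.4
tcp_pos: [0.4661, -0.0237, 0.2071]
eef_rot: [-90.1, 0.3, 72.0]
contact_force: [1.1, -14.7, 9.8]
gripper_width: 0.0252
```

```bash
python3 - <<'E'
from h import *
s=get_state()
print(s['joints'],s['contact_force'])
d=s['tcp_pos'][:2]-[.540,-.041];print(np.hypot(*d),np.degrees(np.arctan2(d[1],d[0])))
c=capture('side');a=cv2.resize(c['pixels'][130:210,215:300],(400,376),interpolation=cv2.INTER_CUBIC)
c=capture('top');cv2.imwrite('pics/a10.png',np.hstack([a,cv2.resize(c['pixels'][145:225,165:250],(400,376))]))
E
```

```text
[ 21.53518034   5.23153178 -31.78905768   0.30022849 -53.10946986
 -39.73770083] [  1.05613614 -14.66861707   9.79266607]
0.07588591435967024 166.78928943935858
```

View pics/a10.png

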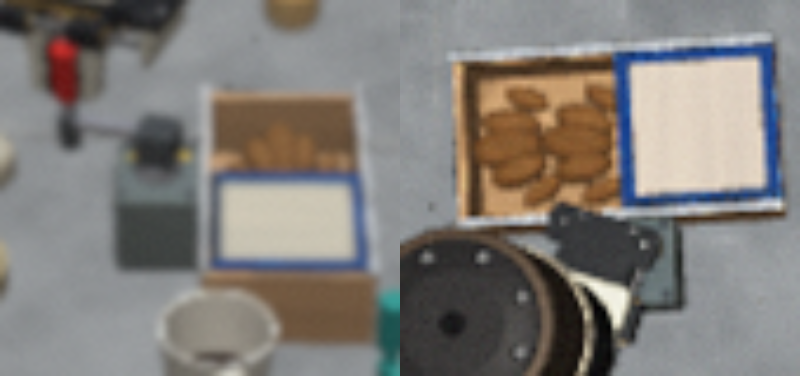

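Emit:
apply_moves --rows '[[[-0.002,0,0],0],[[-0.003,0,0],0],[[-0.003,-0.002,0],0],[[-0.003,-0.002,0],0]]'

```text
time_s: 21.0
tcp_pos: [0.466, -0.0253, 0.2082]
eef_rot: [-90.1, 0.1, 71.9]
contact_force: [8.8, -9.7, -6.1]
gripper_width: 0.0251
```

Emit:
apply_moves --rows '[[[-0.0015,0,-0.0005],0],[[-0.0025,-0.002,-0.001],0],[[-0.0025,-0.004,-0.001],0],[[-0.0025,-0.006,-0.001],0]]'

```text
time_s: 21.5
tcp_pos: [0.4664, -0.0275, 0.2125]
eef_rot: [-90.1, 0.0, 71.9]
contact_force: [18.9, -8.4, -22.9]
gripper_width: 0.0248
```

Emit:
apply_moves --rows '[[[-0.0005,0,-0.001],0],[[-0.001,0,-0.002],0],[[-0.001,-0.001,-0.0025],0],[[-0.001,-0.001,-0.0025],0]]'

```text
time_s: 22.0
tcp_pos: [0.4666, -0.0292, 0.2132]
eef_rot: [-89.8, 0.1, 71.9]
contact_force: [8.1, -3.6, -13.2]
gripper_width: 0.0254
```

```bash
python3 - <<'E'
from h import *
s=get_state()
print(s['tcp_pos'],s['contact_force'],s['moment'])
c=capture('side');cv2.imwrite('pics/a11.png',cv2.resize(c['pixels'][130:190,215:285],(700,600),interpolation=cv2.INTER_CUBIC))
E
```

```text
[ 0.4665727  -0.02922431  0.21318317] [  8.06035208  -3.63756856 -13.20596106] [-1.71998348 -2.47692577  0.09735246]
```

View pics/a11.png

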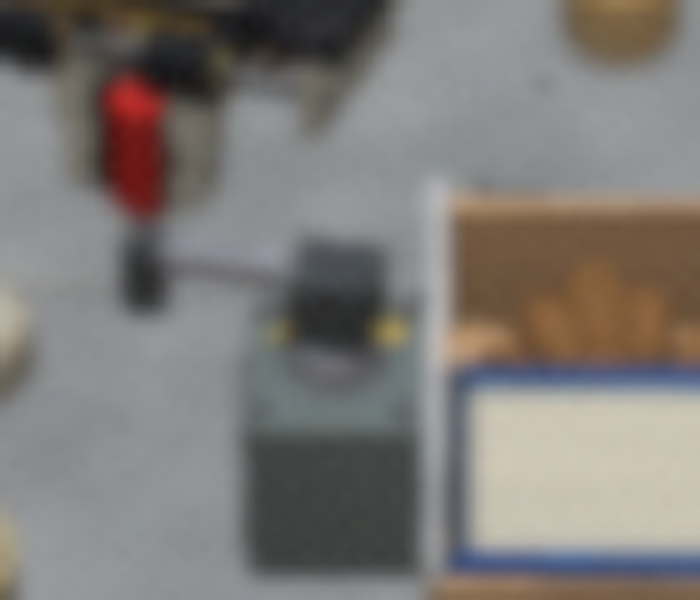

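Emit:
apply_moves --rows '[[[0,-0.002,-0.0005],0],[[0,-0.004,-0.001],0],[[0,-0.006,-0.001],0],[[0,-0.006,-0.001],0]]'

```text
time_s: 22.55
tcp_pos: [0.4667, -0.0295, 0.2194]
eef_rot: [-89.8, 0.1, 71.9]
contact_force: [2.4, -2.7, -9.5]
gripper_width: 0.0255
```

Emit:
apply_moves --rows '[[[0,-0.004,0],0],[[0,-0.008,0],0],[[0,-0.013,0],0],[[0,-0.018,0],0],[[0,-0.03,0],0],[[0,-0.045,0],0],[[0,-0.065,0],0],[[0,-0.075,0],0],[[0,-0.075,0],0]]'

```text
time_s: 23.68
tcp_pos: [0.4682, -0.0292, 0.2971]
eef_rot: [-90.1, -0.1, 71.9]
contact_force: [-0.4, 0.0, -3.7]
gripper_width: 0.0256
```

```bash
python3 - <<'E'
from h import *
s=get_state()
print(s['tcp_pos'],s['contact_force'],s['moment'],s['joints'])
c=capture('side');a=cv2.resize(c['pixels'][110:190,205:290],(400,376),interpolation=cv2.INTER_CUBIC)
c=capture('wrist');cv2.imwrite('pics/a12.png',np.hstack([a,cv2.resize(c['pixels'],(400,376))]))
E
```

```text
[ 0.46822203 -0.02919438  0.29705983] [-0.37529227  0.03795897 -3.65448892] [0.0341111 0.2685534 0.0130953] [ 2.05634924e+01  4.81074541e-01 -2.38321298e+01 -1.02162957e-03
 -6.55764290e+01 -3.86766136e+01]
```

View pics/a12.png

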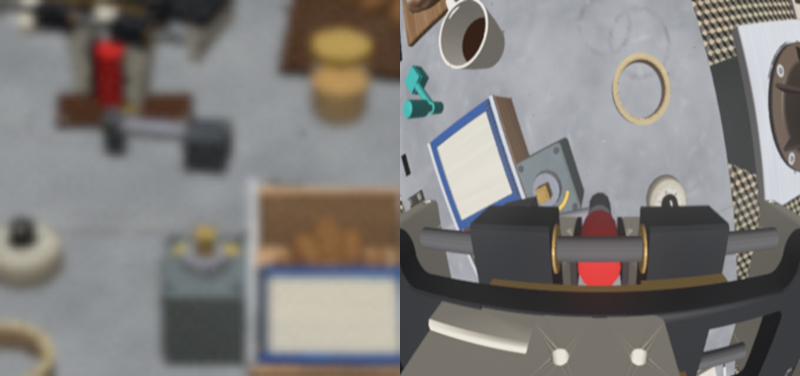

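Emit:
apply_moves --rows '[[[0.03,0,0.012],-1],[[0.07,0,0.028],-2],[[0.11,0,0.044],-4],[[0.155,0,0.062],-5],[[0.2,0,0.08],-6],[[0.245,0,0.098],-8],[[0.29,0,0.116],-9],[[0.335,0,0.134],-10],[[0.37,0,0.148],-11],[[0.39,0,0.156],-12],[[0.4,0,0.16],-12],[[0.4,0,0.16],-12],[[0.4,0,0.16],-12]]'

```text
time_s: 25.4
tcp_pos: [0.4403, 0.3996, 0.2962]
eef_rot: [-90.0, 0.0, 83.8]
contact_force: [-0.4, 0.0, -2.7]
gripper_width: 0.0251
```

```bash
python3 - <<'E'
from h import *
import pickle
s=get_state();c=capture('wrist');cv2.imwrite('pics/w13.png',c['pixels']);pickle.dump((s,c),open('w13.pkl','wb'))
print(s['tcp_pos'],s['eef_rot'],s['time_s'],s['gripper_width'],s['contact_force'])
im=c['pixels'];cv2.imwrite('pics/w13c.png',cv2.resize(im[60:180,180:340],None,fx=5,fy=5,interpolation=cv2.INTER_CUBIC))
E
```

```text
[0.4403247 0.3995888 0.2962411] [-8.99914950e+01  8.44654831e-03  8.38300819e+01] 25.4 0.025107139427220523 [-0.3925391   0.0218322  -2.73110894]
```

View pics/w13.png

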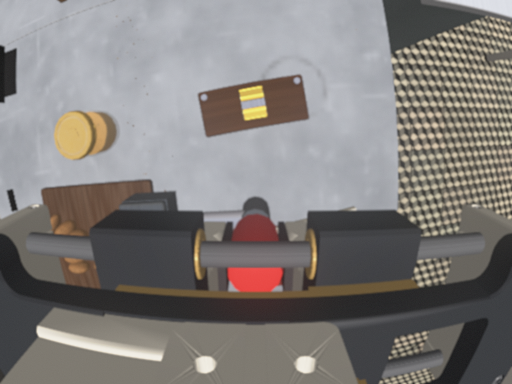

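View pics/w13c.png

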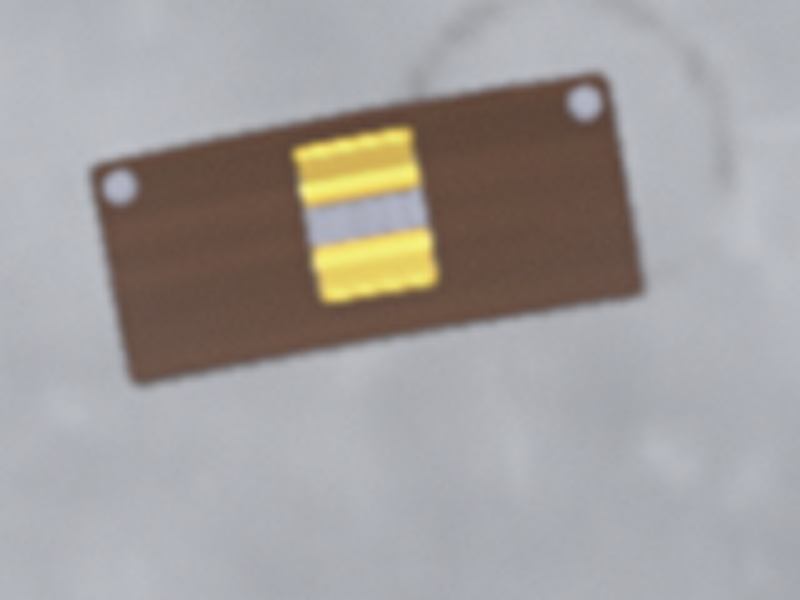

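```bash
python3 - <<'E'
from h import *
import pickle
s,c=pickle.load(open('w13.pkl','rb'));im=c['pixels'];hsv=cv2.cvtColor(im,cv2.COLOR_BGR2HSV)
b,g,r=[im[...,i].astype(int) for i in range(3)]
m=np.zeros(b.shape,bool);m[65:145,190:320]=1
m1=m&((r-b>18)|(g-b>60));m1=cv2.morphologyEx(m1.astype(np.uint8),cv2.MORPH_CLOSE,np.ones((7,7)))
print('plate',wrect(c,s,m1,.008))
m2=m&(r>120)&(g-b>60);m2=cv2.morphologyEx(m2.astype(np.uint8),cv2.MORPH_CLOSE,np.ones((11,11)))
for z in(.04,.045,.05): print('jaws',wrect(c,s,m2,z))
print(wpt(c,s,253,103.2,.042))
cv2.imwrite('pics/w13h.png',cv2.resize(im[170:230,100:290],None,fx=4.2,fy=4.2,interpolation=cv2.INTER_CUBIC))
for n in ['w2','w3','w13']:
    S,C=pickle.load(open(n+'.pkl','rb'));cv2.imwrite(f'pics/h_{n}.png',cv2.resize(C['pixels'][170:230,100:290],None,fx=4.2,fy=4.2,interpolation=cv2.INTER_CUBIC))
cv2.imwrite('pics/h.png',np.vstack([cv2.imread('pics/h_w2.png'),cv2.imread('pics/h_w13.png')]))
E
```

```text
plate ((434.34881591796875, 315.5321350097656), (132.82583618164062, 57.77569580078125), 4.177417278289795)
jaws ((434.4476013183594, 314.6824035644531), (27.264822006225586, 37.84630584716797), 3.3070313930511475)
jaws ((434.43707275390625, 314.9449462890625), (26.874998092651367, 37.30517578125), 3.3070218563079834)
jaws ((434.42645263671875, 315.2073669433594), (26.48517608642578, 36.76405715942383), 3.3068785667419434)
[0.43418377 0.31555338 0.042     ]
```

View pics/h.png

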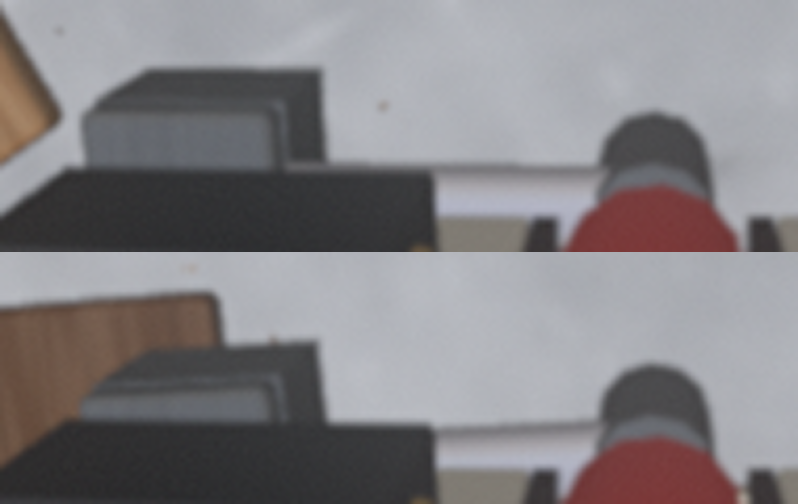

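Emit:
apply_moves --rows '[[[-0.02,0,0.008],-1],[[-0.045,0,0.017],-3],[[-0.07,0,0.026],-5],[[-0.085,0.01,0.032],-5.5],[[-0.0909,0.03,0.0343],-5.5],[[-0.0909,0.07,0.0343],-5.5],[[-0.0909,0.1,0.0343],-5.5],[[-0.0909,0.12,0.0343],-5.5],[[-0.0909,0.132,0.0343],-5.5],[[-0.0909,0.132,0.0343],-5.5],[[-0.0909,0.132,0.0343],-5.5]]'

```text
time_s: 26.82
tcp_pos: [0.3969, 0.3142, 0.1651]
eef_rot: [-90.1, -0.1, 89.4]
contact_force: [0.9, -0.1, -1.8]
gripper_width: 0.0252
```

```bash
python3 - <<'E'
from h import *
import pickle
s=get_state();print(s['tcp_pos'],s['eef_rot'],s['time_s'],s['contact_force'],s['joints'])
c=capture('side');pickle.dump(c,open('s14.pkl','wb'));a=cv2.resize(c['pixels'][100:160,190:260],(400,343),interpolation=cv2.INTER_CUBIC)
c=capture('wrist');cv2.imwrite('pics/a14.png',np.hstack([a,cv2.resize(c['pixels'],(400,343))]))
E
```

```text
[0.39685491 0.31419798 0.16510346] [-9.00553366e+01 -6.73216179e-02  8.93876604e+01] 26.825 [ 0.87964776 -0.06872384 -1.82972631] [ 6.06469068e+01  1.18262603e+01 -3.01623075e+01  2.17545799e-02
 -4.79257979e+01 -6.12738444e+01]
```

View pics/a14.png

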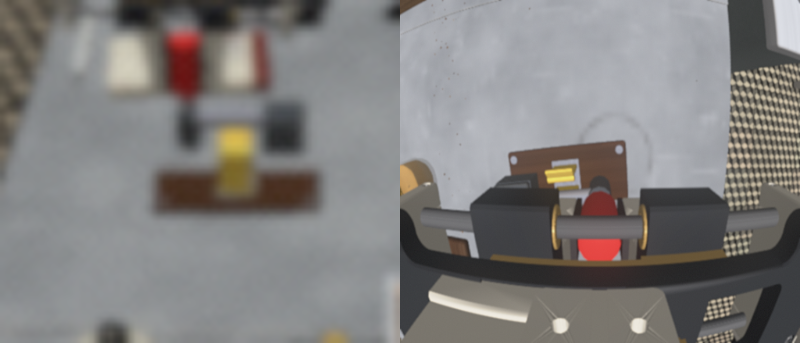

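Emit:
apply_moves --rows '[[[-0.001,0.005,0],0],[[-0.001,0.01,0],0],[[-0.001,0.015,0],0],[[-0.001,0.018,0],0],[[-0.001,0.02,0],0],[[-0.001,0.02,0],0]]'

```text
time_s: 27.68
tcp_pos: [0.3964, 0.3128, 0.144]
eef_rot: [-90.0, 0.0, 89.4]
contact_force: [0.4, 0.7, -1.8]
gripper_width: 0.0255
```

Emit:
apply_moves --rows '[[[0,0.002,0],0],[[0,0.004,0],0],[[0,0.006,0],0],[[0,0.006,0],0]]'

```text
time_s: 28.18
tcp_pos: [0.3968, 0.3133, 0.1384]
eef_rot: [-90.0, -0.0, 89.4]
contact_force: [1.5, 0.3, 0.9]
gripper_width: 0.0252
```

Emit:
apply_moves --rows '[[[0,0.002,0],0],[[0,0.004,0],0],[[0,0.006,0],0],[[0,0.006,0],0]]'

```text
time_s: 28.68
tcp_pos: [0.3962, 0.3128, 0.1316]
eef_rot: [-90.0, 0.0, 89.4]
contact_force: [1.2, 1.7, -4.4]
gripper_width: 0.025
```

Emit:
apply_moves --rows '[[[0,0.002,0],0],[[0,0.004,0],0],[[0,0.006,0],0],[[0,0.006,0],0]]'

```text
time_s: 29.18
tcp_pos: [0.3961, 0.3123, 0.1261]
eef_rot: [-90.0, 0.1, 89.4]
contact_force: [-2.4, -0.8, 1.6]
gripper_width: 0.0253
```

```bash
python3 - <<'E'
from h import *
s=get_state();print(s['contact_force'],s['moment'])
c=capture('side');cv2.imwrite('pics/a15.png',cv2.resize(c['pixels'][100:160,190:260],(700,600),interpolation=cv2.INTER_CUBIC))
E
```

```text
[-2.35363848 -0.82139121  1.64569897] [-0.24915222  0.8974779   0.0031488 ]
```

View pics/a15.png

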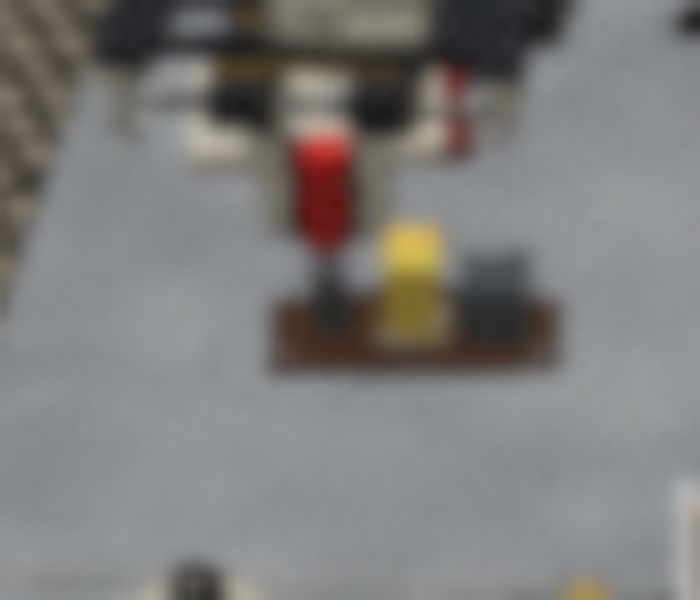

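Emit:
apply_moves --rows '[[[0,0.001,0],0],[[0,0.002,0],0],[[0,0.002,0],0]]'

```text
time_s: 29.6
tcp_pos: [0.3962, 0.3125, 0.1259]
eef_rot: [-90.0, 0.0, 89.4]
contact_force: [-10.0, -4.0, 23.4]
gripper_width: 0.0254
```

Emit:
apply_moves --rows '[[[0,-0.002,0],0],[[0,-0.002,0],0]]'

```text
time_s: 29.85
tcp_pos: [0.3965, 0.3129, 0.1262]
eef_rot: [-90.0, -0.0, 89.4]
contact_force: [-0.9, 0.2, -0.3]
gripper_width: 0.0255
```

Emit:
apply_moves --rows '[[[0,0,0],0],[[0,0,0],0],[[0,0,0],0],[[0,0,0],0],[[0,0,0],0],[[0,0,0],0],[[0,-0.01,0],0],[[0,-0.03,0],0],[[0,-0.06,0],0],[[0,-0.1,0],0],[[0.03,-0.14,0],0],[[0.08,-0.15,0],0],[[0.08,-0.15,0],0],[[0.08,-0.15,0],0]]' --gripper 1

```text
time_s: 31.6
tcp_pos: [0.3969, 0.3925, 0.2761]
eef_rot: [-90.0, 0.0, 89.4]
contact_force: [-0.4, -0.7, -1.5]
gripper_width: 0.0874
```

```bash
python3 - <<'E'
from h import *
import pickle
s=get_state();print(s['tcp_pos'],s['contact_force'],s['gripper_width'],s['time_s'])
c=capture('side');a=cv2.resize(c['pixels'][100:160,190:260],(400,343),interpolation=cv2.INTER_CUBIC)
c=capture('wrist');pickle.dump((s,c),open('w16.pkl','wb'));cv2.imwrite('pics/a16.png',np.hstack([a,cv2.resize(c['pixels'],(400,343))]))
cv2.imwrite('pics/w16c.png',cv2.resize(c['pixels'][60:210,160:360],None,fx=4,fy=4,interpolation=cv2.INTER_CUBIC))
E
```

```text
[0.39694226 0.39253084 0.2761488 ] [-0.43885291 -0.66318098 -1.45199277] 0.08741660919488731 31.6
```

View pics/a16.png

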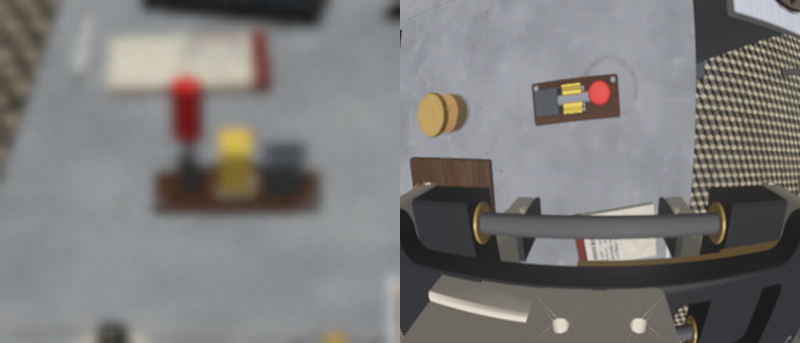

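View pics/w16c.png

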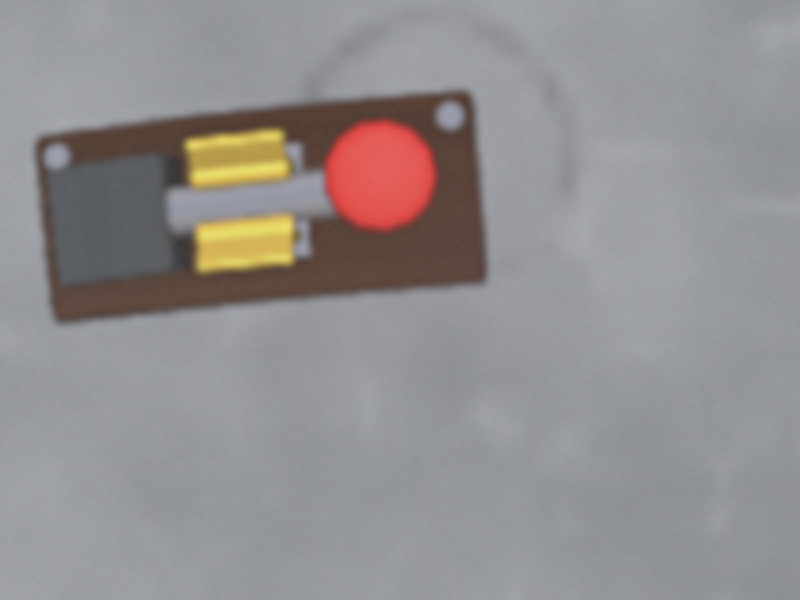

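```bash
python3 - <<'E'
from h import *
import pickle
s,c=pickle.load(open('w16.pkl','rb'))
f=lambda x,y,z: wpt(c,s,160+x/4-.4,60+y/4-.4,z)
h=f(112,220,.040);k=f(381,175,.105);print(h,k,np.hypot(*(h-k)[:2]),(h+k)/2,np.degrees(np.arctan2(*(h-k)[1::-1])))
im=c['pixels'];b,g,r=[im[...,i].astype(int) for i in range(3)]
pl=[f(40,138,.008),f(470,93,.008),f(485,280,.008),f(57,320,.008)];print('plate',np.mean(pl,0))
jw=[f(186,140,.045),f(282,131,.045),f(295,263,.045),f(198,271,.045)];print('jaw',np.mean(jw,0))
for q in [(112,220),(240,200),(381,175)]: print(q)
# hub height: square corner sizes; knob via side+wrist
m=np.zeros(b.shape,bool);m[85:125,235:275]=1;m&=(r-g>90);print(wrect(c,s,m,.105))
for n in ['top','side']:
    C=capture(n);p=cloud(C);I=C['pixels'].astype(int);red=(I[...,2]-I[...,1]>90)&(abs(p[...,0]-.396)<.03)&(abs(p[...,1]-.313)<.04)
    print(n,red.sum(),np.percentile(p[red],[5,50,95],axis=0).round(3) if red.any() else '')
    if n=='top':
        cv2.imwrite('pics/t17.png',cv2.resize(C['pixels'][140:260,90:310],None,fx=3.6,fy=3.6))
        q=p[(abs(p[...,0]-.472)<.01)&(abs(p[...,1]-.318)<.01)];print('hub top z',np.median(q[:,2]),len(q))
E
```

```text
[0.47185039 0.31945301 0.04      ] [0.39679641 0.3124614  0.105     ] 0.07537891873508823 [0.4343234  0.31595721 0.0725    ] 5.321997078542928
plate [0.43373883 0.31581242 0.008     ]
jaw [0.43506797 0.31575625 0.045     ]
(112, 220)
(240, 200)
(381, 175)
((397.0967712402344, 312.1201477050781), (23.22517967224121, 23.706357955932617), 89.53719329833984)
top 40 [[0.387 0.302 0.096]
 [0.398 0.311 0.104]
 [0.409 0.321 0.108]]
hub top z 0.039985222816179805 26
side 9 [[0.392 0.298 0.1  ]
 [0.397 0.304 0.102]
 [0.402 0.315 0.105]]
```

View pics/t17.png

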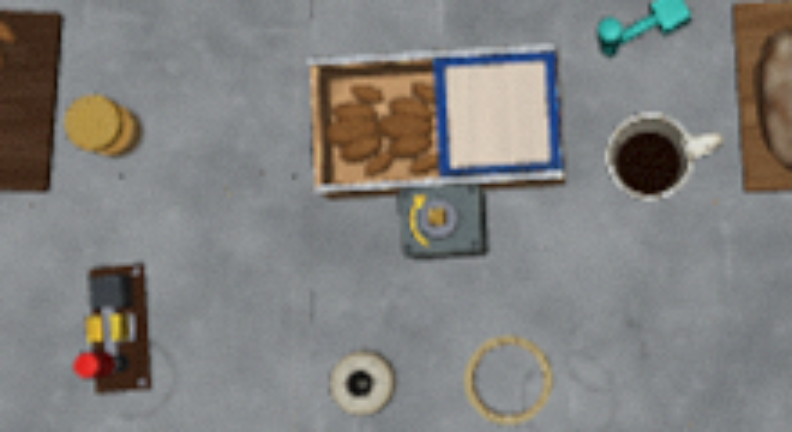

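```bash
python3 - <<'E'
from h import *
import pickle
for C in (pickle.load(open('top0.pkl','rb')),capture('top')):
    I=C['pixels'].astype(int);m=(I[...,0]-I[...,2]>60)&(I[...,0]-I[...,1]>40);m[:,:165]=0;m[:,260:]=0;m[:140]=0;m[205:]=0
    v,u=np.nonzero(m);print(rect(C,m,.078))
close_job()
E
```

```text
((645.7986450195312, 26.48660659790039), (121.71552276611328, 125.86557006835938), 2.4281511306762695)
((651.298583984375, -101.38935089111328), (121.72796630859375, 124.3476333618164), 2.541295289993286)
the job is handed in; nothing more can be done
```

The pastry case is open, the crank is clipped into its holder, and I handed the job in at about 32 s of the 72 s limit. No verdict was reported.

- **Cranking:** I fitted the crank on the shaft and wound it about 1073° clockwise by its knob, until the force rose at the hard stop. The blue lid frame moved about 128 mm between the first and last top pictures. It may have slipped back up to about 0.5 mm as I eased off.
- **Lifting off:** The crank bound on the shaft for a moment, with about 30 N in total. I eased it sideways and it came off cleanly.
- **Holder:** I pressed the crank down until it bottomed on the plate at 23 N.
    - **Position:** The hub top is at 40 mm, as it should be when home. The arm's middle is within about 1 mm of the clip point horizontally.
    - **Angle:** The arm is about 1–2° off the holder's axis.
    - **Robot:** The gripper is open and clear of everything.
- **Other objects:** The jar, mug, timer and tape roll look unmoved in the last top picture. I judged this by eye rather than measuring it.
- **Disagreement:** The wrist camera placed the shaft about 1 mm from where the top camera and the seated crank put it. I used the seated value for the winding circle.

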